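# Seat the burnishing wheel on its keyed spindle

### The job

Two bench edge-burnishers stand on the leatherworker's bench, each with a wooden wheel on its upright spindle. One wheel is not home: it stands proud, hung up on top of the spindle's key because its keyway is turned away. Turn that wheel on its spindle until the keyway lines up with the key, let it drop fully home, flat on its flange, and let go; leave the other wheel, already home, as it is.

Things in the scene. Friction and masses are not known exactly. Their poses are not given: they have to be found in the camera images.
- wheel: Proud wheel, 0.4 kg, in mm: dark wooden disc 104 across, 25 thick; on it a metal block 60 long, 40 wide (flat sides y = -20, +20: grip here), 30 high, top 55 above origin. Bore 27; keyway 16 wide, through, to 24 from axis. Origin: axis, disc underside; z up, x to keyway. Block spans x -24 to +36: long end at keyway; Starts 16 above home, leaning a few deg, 35-80 deg counter-clockwise of key
- seat (a point): Point on the proud wheel's fixed spindle: axis, flange top (100 mm above bench), where the wheel's underside rests when home; z up, x towards the key. Spindle 24 mm thick, 82 mm high above the flange. Key 8 mm wide, 16 mm high from the flange, out to 22 mm from the axis, hidden under the wheel. The wheel turns and slides freely and drops by its weight within about 8 deg of the key.
- burnisher: Fixed machine under the proud wheel: grey housing 215 mm long, 130 wide, top 85 mm above the bench, steel flange 92 mm across. Origin: spindle axis at bench height; z up, x along the housing towards its far-reaching end (150 mm from the axis, other end 65 mm), which has the black switch on top. The key points that way too: home, the hub block's long end points at the switch.
- other_wheel: The same kind of wheel on the second, like burnisher, already home: 16 mm lower than the proud one, its hub block's long end pointing at its own burnisher's switch. Origin and axes as for the proud wheel. To be left alone.
There are look-alikes about, which are no part of the job. Leave any orange or turquoise look-alike of the wheel alone.

How it is judged:
By the outcome, as a careful person would: the job done as asked, in the order asked, and still so for the second after the job is handed in, with the robot touching nothing.
It also fails if it takes over 32 s, if anything falls off the work surface, if the arm or the gripper's body presses on something with over 40 N, if the wrist force passes 120 N, or if a joint passes its speed limit or range.

### The arm

A 6-joint arm with a two-finger parallel gripper is mounted at the origin on the work surface. World frame = base frame: x ahead of the robot, y to its left, z up, the work surface at z = 0. Lengths are in m, angles in degrees, forces in N, time in s.
With the tool pointing down it reaches from about 0.325 to 0.85 m from the base axis. Payload 15.5 kg.
Tool frame: the origin (TCP) lies midway between the tips of the shut fingers; the grasp point (between the pads) lies 19 mm behind it; y points along the fingers, x is the direction in which the jaws open and shut, and the axes are right-handed (so a half turn about y gives the same grasp; the last joint's range is limited). The gripper opens to 91 mm and grips with 3 to 60 N. Pads are 32 mm wide; open, the fingers measure 118 mm over their backs; the gripper's body (76 mm by 178 mm) begins 60 mm behind the grasp point.
Start: joints at [65.518, 28.281, 77.091, -0, 74.628, -5.472], TCP at [0.204, 0.591, 0.214] pointing down, gripper open.
Joint ranges: [-166.48, 166.48], [-47.26, 123.95], [12.59, 153.08], [-70.14, 250.14], [6.76, 159.57], [-176.63, 176.63]. Speed limits (degrees/s): [108.29, 108.29, 147.25, 172.46, 172.46, 172.46].

### API

Orientations are given as a 3x3 rotation matrix whose columns are the frame's x, y, z axes.
In Python, from bench import ctrl gives the robot as it stands. The module is installed in compiled form; this text tells all that it offers. Calls block until the motion is done:
- ctrl.goto(position, orientation): joint-space move of the TCP to a pose.
- ctrl.move_l(position, vel=0.15, ori=None, contact_N=None): straight line of the TCP; ori=None keeps the orientation; vel is the mean speed in m/s. With contact_N (N) it stops when the force on the tool has changed by that much, and returns True; else False.
- ctrl.movej(angles): joint-space move.
- ctrl.command_gripper(opening): opening from 0.0 (shut) to 1.0 (fully open); the grip force is fixed at half the most; returns when the fingers have stopped.
- ctrl.sleep(seconds).
- ctrl.ik(position, orientation): joint angles nearest the present ones, or None.
- ctrl.read_camera(name): name is "side" or "top"; returns the picture (400x640x3 uint8, blue, green, red); there is no depth.
- ctrl.camera_params(name): a dict with "fx", "fy", "cx", "cy" (pixels), "pose" (4x4, takes a point from camera to world coordinates). Camera axes: x right, y up, looking along -z (the intrinsics and any distortion apply to the point x, -y, -z); pixel columns grow to the right and rows downward; lengths in m; the calibration is good to about 2 mm. A picture is of the moment at which its call begins. camera_params takes no time and is no camera call.
A pose or a line that the arm cannot do raises ctrl.MotionError and nothing moves.
- ctrl.sign_off(): hands the job in, once; it reports no verdict.
Readings, each from a call of its own:
- ctrl.current_t(): time.
- ctrl.current_q(): joint angles.
- ctrl.current_dq(): joint speeds.
- ctrl.current_effort(): joint torques, N m.
- ctrl.current_tool_pos(): TCP position.
- ctrl.current_eef_rot(): TCP orientation.
- ctrl.current_contact_force(): force on the tool from outside, world axes, zero at the start.
- ctrl.current_wrist_torque(): the same for the moment, N m.
- ctrl.current_grip_width(): opening from 0.0 (shut) to 1.0 (fully open).
Only numpy, scipy, OpenCV 4.12 (cv2) and the standard library are available. Lean on these libraries where they do the work, as an engineer would, in place of code of your own. Each camera call takes 0.05 s, during which the arm holds its last target. There are 200 camera calls.

## Working session

There is one attempt and no reset: what is moved stays moved. The work goes in short steps, each a Python script; the robot and the scene stay as the last script left them, time stands still between calls to the robot, and variables do not carry over. Pictures are saved under pics/ and viewed, about 8 in all and at most 12, crops included, and the job is handed in when it is done.

```bash
mkdir -p pics
python3 - <<'E'
from bench import ctrl
import cv2
for n in("top","side"):
    cv2.imwrite(f"pics/{n}0.png",ctrl.read_camera(n)); p=ctrl.camera_params(n); print(n,p)
print(ctrl.current_t())
E
```

```text
top {'fx': 406.69625406326026, 'fy': 406.69625406326026, 'cx': 321.77388950642444, 'cy': 202.88519223206205, 'pose': array([[-0.01564479,  0.98752139, -0.15670594,  0.38015836],
       [-0.99973111, -0.01276637,  0.01935804, -0.04501952],
       [ 0.01711591,  0.15696665,  0.98745558,  0.86057273],
       [ 0.        ,  0.        ,  0.        ,  1.        ]])}
side {'fx': 474.192908485784, 'fy': 474.192908485784, 'cx': 316.00020036779006, 'cy': 207.60641596915968, 'pose': array([[ 0.77436683,  0.39567785, -0.49375607,  0.02659948],
       [-0.63242621,  0.50845973, -0.58438497, -0.57345976],
       [ 0.01982689,  0.76479261,  0.64397139,  0.68010988],
       [ 0.        ,  0.        ,  0.        ,  1.        ]])}
0.1
```

View pics/top0.png

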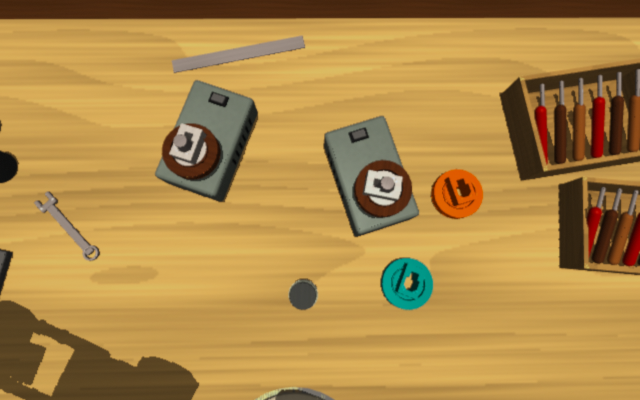

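View pics/side0.png

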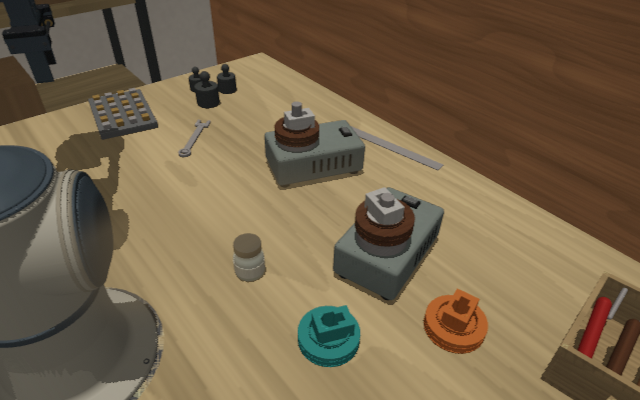

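Candidates in the top picture: the dark wheel at (190,150), whose block points roughly at its switch and looks home; the dark wheel at (383,188), whose block is turned away from its switch and looks proud; the orange (458,193) and turquoise (407,283) look-alikes, which I leave alone. I choose (383,188) and check it in one close crop.

Run:
```python
import cv2,numpy as np
t=cv2.imread("pics/top0.png");s=cv2.imread("pics/side0.png")
f=lambda i,x,y,w,h,k:cv2.resize(i[y:y+h,x:x+w],None,fx=k,fy=k,interpolation=cv2.INTER_CUBIC)
a=f(t,315,105,110,140,4); a2=f(t,145,70,120,140,2);b=f(s,325,175,130,125,2.4)
c=np.zeros((560,440+312,3),np.uint8);c[:,:440]=a;c[:280,440:680]=a2;c[260:560,440:752]=b
cv2.imwrite("pics/crop.png",c)
```

```text
(no output)
```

View pics/crop.png

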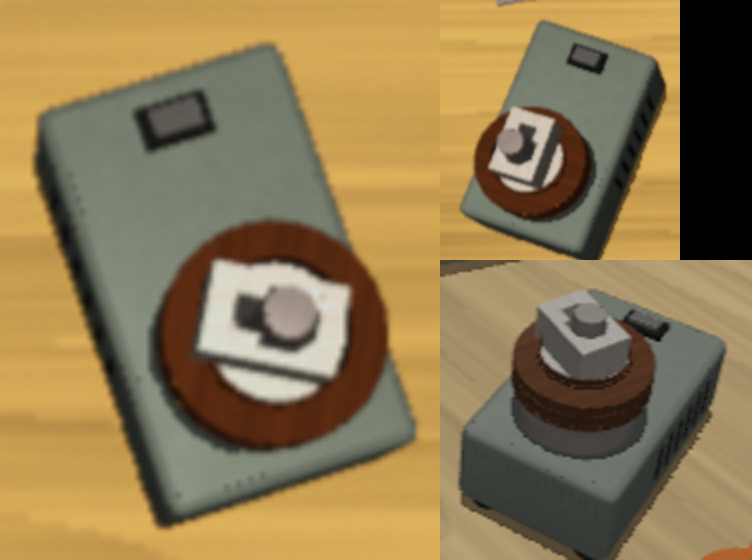

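```bash
cat > h.py <<'E'
import numpy as np,cv2
from bench import ctrl
def ray(n,u,v):
    p=ctrl.camera_params(n);d=np.array([(u-p["cx"])/p["fx"],-(v-p["cy"])/p["fy"],-1])
    T=p["pose"];return T[:3,3],T[:3,:3]@d
def plane(n,u,v,z):
    o,d=ray(n,u,v);return o+d*(z-o[2])/d[2]
def tri(a,b):
    (o,d),(q,e)=ray("top",*a),ray("side",*b)
    s,t=np.linalg.lstsq(np.c_[d,-e],q-o,rcond=None)[0];A,B=o+s*d,q+t*e
    return (A+B)/2,np.linalg.norm(A-B)
def ang(v):return np.degrees(np.arctan2(v[1],v[0]))
def block(img,x0,y0,x1,y1,thr=185):
    m=np.zeros(img.shape[:2],np.uint8);m[y0:y1,x0:x1]=(img[y0:y1,x0:x1].min(2)>thr)*255
    return m
E
python3 - <<'E'
from h import *
np.set_printoptions(precision=4,suppress=True)
P=lambda x,y,z:plane("top",315+x/4-.375,105+y/4-.375,z)
c=[P(*k,.085) for k in [(38,115),(277,43),(415,437),(160,525)]]
print("sides",[np.linalg.norm(c[i]-c[(i+1)%4]).round(4) for i in range(4)])
print("housing ang",ang(c[0]-c[3]),ang(c[1]-c[2]),ang(c[0]-c[1])-90,ang(c[3]-c[2])-90)
d=np.mean(c[:2],0)-np.mean(c[2:],0);d/=np.linalg.norm(d)
print("axis from housing",np.mean(c[2:],0)+.065*d)
b=[P(*k,.171) for k in [(214,260),(352,288),(332,380),(196,353)]]
print("blk sides",[np.linalg.norm(b[i]-b[(i+1)%4]).round(4) for i in range(4)])
print("blk ang",ang(b[0]-b[1]),ang(b[3]-b[2]),ang(b[0]-b[3])+90,ang(b[1]-b[2])+90,"centre",np.mean(b,0))
print("spindle top plane",P(291,310,.182))
# spindle top / side triangulation
su=325+(588-440)/2.4;sv=175+(312-260)/2.4
print(tri((315+291/4-.4,105+310/4-.4),(su,sv)), plane("side",su,sv,.182))
# wheel circle: dark brown disc top rim, refined by mask
im=cv2.imread("pics/top0.png");h=cv2.cvtColor(im,cv2.COLOR_BGR2HSV)
E
```

```text
sides [np.float64(0.1258), np.float64(0.2084), np.float64(0.131), np.float64(0.2115)]
housing ang 15.038720822397616 16.412981304253847 16.80616627456783 18.100517160447794
axis from housing [ 0.5216 -0.1666  0.085 ]
blk sides [np.float64(0.0612), np.float64(0.0418), np.float64(0.0597), np.float64(0.0421)]
blk ang 77.55645631533282 77.85274440488818 77.41821008460583 75.37186804578478 centre [ 0.5203 -0.1652  0.171 ]
spindle top plane [ 0.5223 -0.171   0.182 ]
(array([ 0.5226, -0.1711,  0.1803]), np.float64(0.00038062142461206305)) [ 0.5206 -0.1724  0.182 ]
```

The crop confirms it. The wheel at (383,188) is proud, its long end turned to about 77° while its switch lies at about 16°. The other wheel's block points at its own switch. So I turn it about 61° clockwise. Next I check the IK, then approach.

```bash
cat >> h.py <<'E'
AX=np.array([.522,-.1707])
def R(a,flip=0): # jaw direction at angle a deg, tool down
    a=np.radians(a+180*flip);x=np.array([np.cos(a),np.sin(a),0]);y=np.array([0,0,-1.]);return np.c_[x,y,np.cross(x,y)]
def pos(z):return np.array([*AX,z])
E
python3 - <<'E'
from h import *
np.set_printoptions(precision=3,suppress=True)
print(ctrl.current_eef_rot(),ctrl.current_t())
ok=None
for f in(0,1):
    js=[ctrl.ik(pos(.15),R(w+90,f)) for w in(77.3,16.3,0)]
    print(f,*js)
    if all(j is not None for j in js) and (ok is None or abs(js[0][5])<ok[1]): ok=(f,abs(js[0][5]))
f=ok[0];print("flip",f)
ctrl.goto(pos(.26),R(167.3,f));print(ctrl.current_t())
print(ctrl.move_l(pos(.150),vel=.08,contact_N=6),ctrl.current_tool_pos(),ctrl.current_contact_force(),ctrl.current_t())
cv2.imwrite("pics/s1.png",ctrl.read_camera("side"))
t=ctrl.read_camera("top")
cv2.imwrite("pics/c1.png",np.hstack([cv2.resize(ctrl.read_camera("side")[100:320,280:480],None,fx=2,fy=2),cv2.resize(t[90:310,290:480],None,fx=2,fy=2)]))
E
```

```text
[[ 0.326 -0.    -0.945]
 [ 0.945 -0.001  0.326]
 [-0.001 -1.     0.   ]] 0.1
0 [-24.338  26.438  92.324  -0.     61.237 168.362] [ -24.338   26.438   92.324   -0.      61.237 -130.638] [ -24.338   26.438   92.324   -0.      61.237 -114.338]
1 [-24.338  26.438  92.324  -0.     61.237 -11.638] [-24.338  26.438  92.324   0.     61.237  49.362] [-24.338  26.438  92.324  -0.     61.237  65.662]
flip 1
3.0083
False [ 0.522 -0.171  0.15 ] [-0.326 -0.42   0.019] 4.5333
```

View pics/c1.png

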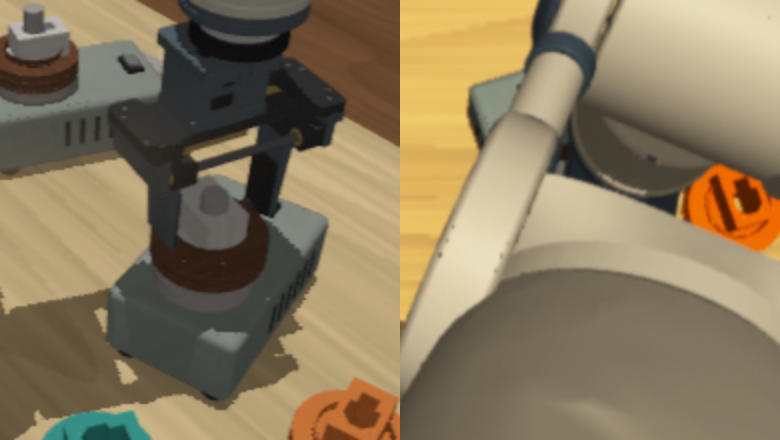

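The side crop shows the open fingers straddling the block, one at about (165,210) and the other at about (265,185), clear of the disc. Now I grip and turn it in steps.

Run:
```python
from h import *
np.set_printoptions(precision=2,suppress=True)
ctrl.command_gripper(0.3);print("grip",ctrl.current_grip_width()*91,ctrl.current_contact_force(),ctrl.current_t())
for w in(57,37,16.3):
    ctrl.goto(pos(.150),R(w+90,1))
    print(w,ctrl.current_q()[5],ctrl.current_contact_force(),ctrl.current_wrist_torque(),ctrl.current_grip_width()*91,ctrl.current_t())
ctrl.command_gripper(0.52);ctrl.sleep(.4)
print(ctrl.current_contact_force(),ctrl.current_t())
cv2.imwrite("pics/c2.png",cv2.resize(ctrl.read_camera("side")[100:320,250:480],None,fx=2.5,fy=2.5,interpolation=2))
```

```text
grip 39.834128372956236 [-1.73  0.2   1.1 ] 5.5167
57 8.419844498018834 [ 0.82 -1.31 -2.96] [-0.12  0.05 -0.02] 39.23978517174735 5.9583
37 28.301665733105068 [ 0.12  0.62 -5.29] [-0.17  0.02 -0.03] 39.882311281593516 6.4
16.3 48.966480825581655 [ 2.48 -0.84 -4.23] [-0.23 -0.26 -0.01] 39.981944974202776 6.85
[ 0.19 -0.05  0.56] 7.6
```

View pics/c2.png

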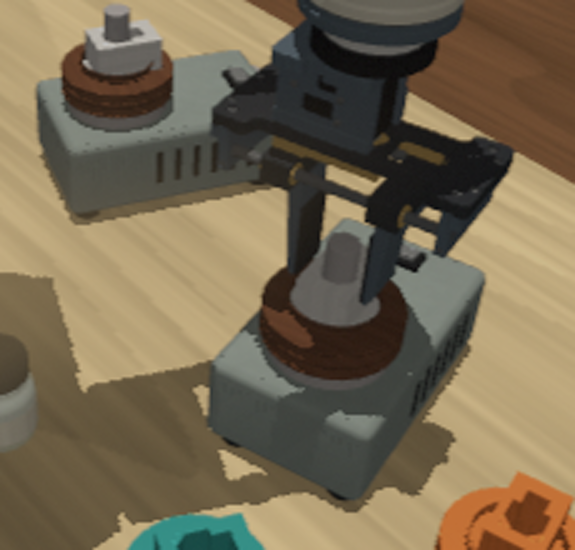

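The side crop shows the spindle at (345,255) standing well out of the block, like the other wheel, so it appears to have dropped. I open, retreat and check with a clear view.

Run:
```python
from h import *
np.set_printoptions(precision=2,suppress=True)
ctrl.command_gripper(1.0)
ctrl.move_l(pos(.27),vel=.15)
ctrl.movej([65.5,28.3,77.1,0,74.6,-5.5]);ctrl.sleep(.2)
t,s=ctrl.read_camera("top"),ctrl.read_camera("side");cv2.imwrite("pics/t3.png",t);cv2.imwrite("pics/s3.png",s)
f=lambda i,x,y,w,h,k:cv2.resize(i[y:y+h,x:x+w],None,fx=k,fy=k,interpolation=cv2.INTER_CUBIC)
c=np.zeros((560,440+312,3),np.uint8);c[:,:440]=f(t,315,105,110,140,4);c[:260,440:]=f(s,255,90,130,109,2.4)[:260];c[260:,440:]=f(s,325,175,130,125,2.4)
cv2.imwrite("pics/c3.png",c);print(ctrl.current_t())
```

```text
12.6167
```

View pics/c3.png

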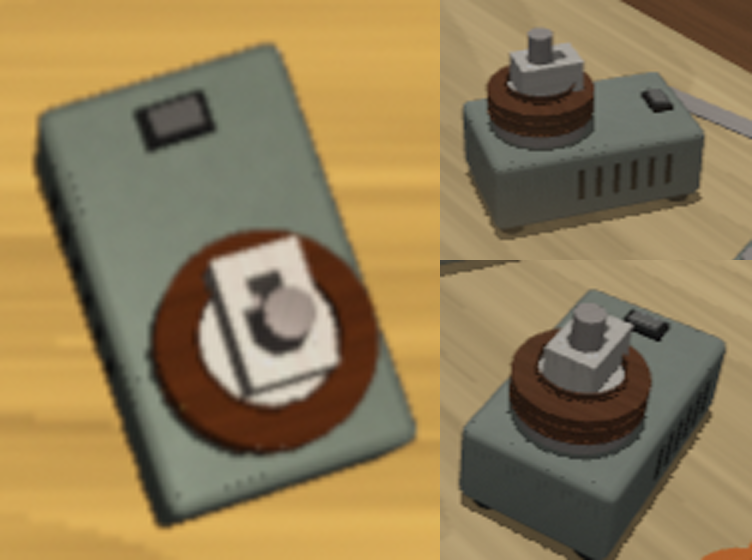

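Run:
```python
from h import *
np.set_printoptions(precision=4,suppress=True)
for a,b in [((340,358),(597,367)),((298,237),(632,322)),((248,390),(543,350))]:
    print(tri((315+a[0]/4-.4,105+a[1]/4-.4),(325+(b[0]-440)/2.4-.3,175+(b[1]-260)/2.4-.3)))
P=lambda x,y:plane("top",315+x/4-.4,105+y/4-.4,.155)
print(ang(P(298,237)-P(340,358)),ang(P(208,262)-P(248,390)))
a,b=cv2.imread("pics/top0.png"),cv2.imread("pics/t3.png")
print("other wheel change",cv2.absdiff(a,b)[70:210,145:265].max(), "lookalikes",cv2.absdiff(a,b)[165:312,430:490].max(),cv2.absdiff(a,b)[255:312,378:436].max())
```

```text
(array([ 0.5066, -0.1972,  0.1558]), np.float64(0.0017087727327548942))
(array([ 0.5609, -0.1802,  0.1582]), np.float64(0.0010743671421961291))
(array([ 0.4938, -0.1567,  0.1508]), np.float64(0.002013239022670177))
16.482229110655343 15.186309245255991
other wheel change 5 lookalikes 3 4
```

```bash
python3 -c "
from bench import ctrl
ctrl.sign_off();print(ctrl.current_t())"
```

```text
the job is handed in; nothing more can be done
the job is handed in; nothing more can be done
```

The proud wheel is home and the job is handed in. I gripped its hub block by the flats, turned it about 61° clockwise and released it. It dropped, and the arm went back to its start pose clear of everything. The clock read 12.6 s at the last picture.

- **Height:** three triangulated block-top corners came out at 151, 156 and 158 mm, a mean of 155 mm, which is the home height. The spread is rough because I read the corners by eye from the crops. I judged that the wheel sits flat by eye, not by measurement.
- **Alignment:** the block's long edges lie at 15–16.5°, and the burnisher at 15–18°, so the long end points at the switch.
- **Everything else:** the second wheel and the orange and turquoise look-alikes show no change between the first and last top pictures.
- **Forces:** the readings I took during the grip and turn stayed under about 6 N. I did not log force continuously.

No check failed.

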